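# Find the short-drilled hole with a depth gauge

### The job

One of the three blind holes in the bar held in the vice was drilled too shallow. Take the depth gauge from its wooden stand and try the holes with it: foot on the bar's face, then push the stem slowly down by its knob until you feel it firmly on the bottom (some 15 N, and never over 30 N); if red still shows above the black head then, that hole is the short one. Leave the gauge standing there, foot flat on the face and stem on the bottom, let go, and do not disturb the other things on the bench.

Things in the scene. Friction and masses are not known exactly. Their poses are not given: they have to be found in the camera images.
- bar: Bare aluminium bar, 140 mm long (its y) x 40 mm wide (its x) x 45 mm high, clamped in a blue drill-press vice that is bolted to the bench. Origin: centre of its top face, at the mouth of the middle hole, 80 mm above the bench; z up. The jaws lie along its long sides, 13 mm below its top face; they are 100 mm long (y) and reach to x = +-67 mm. The vice's screw and T-handle point to -x, out to 155 mm and 63 mm above the bench at most. Bar and vice cannot move.
- hole_a (a point): Mouth centre of the drilled hole at y = -40 mm of the bar, on its top face. All three holes are 9.5 mm across with a 1.5 mm chamfer, straight down and blind. Two are good, 29 to 31 mm deep; one, any of the three, is short, 14 to 23 mm deep. They look the same from outside.
- hole_b (a point): Mouth centre of the middle hole (the bar's origin).
- hole_c (a point): Mouth centre of the hole at y = +40 mm of the bar.
- gauge: Depth gauge (head and foot 450 g, mass varies): steel foot bar 80 (x) x 30 (y) x 10 mm high, on it a black head 40 (x) x 30 (y) mm reaching to 45 mm above the foot's underside; a small brass drag screw stands out of the head's +x side. Origin: centre of the foot's underside; z up. It stands upright in the stand with its foot flat on the wood and its stem in the bore. The foot may lie on the bar at any yaw.
- stem (a joint): Reading of the gauge in m: how far the stem's tip projects below the foot's underside (range 0.010 to 0.040; 0.012 to 0.030 at the start). The stem slides through the head with a drag of about 2.5 N and stays where it is left; the head outweighs the drag, so lifting the gauge by the knob first draws the stem up to its stop (0.010) and then carries the gauge hanging from it. With the foot flat and the stem bottomed the value is the hole's depth.
- stem_tip (a point): Lower end of the gauge's stem, a steel rod 8 mm across with a 1 mm bevel at its end, on the gauge's z axis. Steel on metal knocks hard: touch the bottom at 10 mm/s or less.
- stem_top (a point): Top centre of the stem's round brass knob (18 mm across, 16 mm high; grip it here), on the gauge's z axis, 112 mm above the stem's tip. The red band, 20 mm long, ends 73 mm above the tip: with the stem bottomed it is hidden in the head in a good hole and shows by 5 to 14 mm in the short one.
- stand: Wooden gauge stand, 75 (x) x 95 (y) x 50 mm high, fixed to the bench. Origin: centre of its underside; in its top centre a 13 mm bore, 45 mm deep, for the gauge's stem.
- paste_tin: Bystander: green tin of cutting paste, 60 mm across, 42 mm high. Origin: centre of its underside.
- hammer: Bystander: hammer lying flat, 250 mm long along its x. Origin: under its middle.
- screwdriver: Bystander: orange-handled screwdriver lying flat, 170 mm long along its x. Origin: under its middle.
- offcut: Bystander: aluminium offcut 40 (x) x 75 (y) x 40 mm high. Origin: centre of its underside.

How it is judged (in metres and radians):
On the way:
1. in the short hole, with the foot flat on the bar's face, the stem is pressed on the bottom with more than 6 N, for 0.2 s (z of gauge in the frame of bar between -0.0015 and 0.0015 m and angle between the z axis of gauge and the z axis of bar, either way round below 0.05 rad and distance between stem_tip and core_1_c0 below 0.0065 m and contact force between stem and core_1 above 6 N), for 0.2 s.
At the end, for the whole second after the job is handed in: The gauge stands released and at rest in the short hole: foot flat on the bar's face (underside within 1.5 mm of it, tilt from the bar under 0.05 rad) and the stem's tip within 1.5 mm of that hole's bottom (z of gauge in the frame of bar between -0.0015 and 0.0015 m and angle between the z axis of gauge and the z axis of bar, either way round below 0.05 rad and distance between stem_tip and core_1_c0 below 0.0065 m and linear speed of gauge below 0.01 m/s); the robot touches nothing.
It fails at once if the gauge (foot or stem) is pressed on the bar or on a hole's bottom with more than 30 N (contact force between gauge and bar above 30 N or contact force between gauge and core_1 above 30 N or contact force between gauge and core_2 above 30 N or contact force between gauge and core_3 above 30 N).
It fails at once if a bystander (paste tin, hammer, screwdriver, offcut) is moved more than 15 mm (distance of any of paste_tin, hammer, screwdriver, offcut from where it was at the start of the episode above 0.015 m).
It also fails if it takes over 72 s, if anything falls off the work surface, if the arm or the gripper's body presses on something with over 40 N, if the wrist force passes 120 N, or if a joint passes its speed limit or range.

### The arm

A 7-joint arm with a two-finger parallel gripper is mounted at the origin on the work surface. World frame = base frame: x ahead of the robot, y to its left, z up, the work surface at z = 0. Lengths are in mm, angles in rad, forces in N, time in s.
With the tool pointing down it reaches from about 350 to 900 mm from the base axis. Payload 7.2 kg.
Tool frame: the origin (TCP) lies on the centre line of the jaws, within the pads' length; the fingertips stand 11 mm ahead of it and the grasp point (between the pads) lies 8 mm behind it (ctrl.tip_reach is the distance from the TCP to the fingertips, in mm); z points along the fingers, y is the line along which they close (so a half turn about z gives the same grasp; the last joint's range is limited). The gripper opens to 85 mm and grips with 20 to 120 N. Pads are 22 mm wide; open, the fingers measure 114 mm over their backs; the gripper's body (76 mm by 85 mm) begins 54 mm behind the grasp point. The pads swing forward as they close: fully open they stand 13 mm farther back than shut.
Start: joints at [1.073, 0.411, -0.013, 1.596, 0.006, 1.134, -0.082], TCP at [260.419, -568.164, 242.297] pointing down, gripper open.
Joint ranges: [-2.95, 2.95], [-0.29, 1.99], [-1.47, 1.44], [0.14, 2.54], [-1.03, 4.17], [0.13, 1.85], [-2.86, 2.86]. Speed limits (rad/s): [2.39, 2.39, 3.01, 3.01, 3.14, 3.14, 3.14].

### API

Orientations are given as a rotation vector (axis times angle).
In Python, from bench import ctrl, vision gives the robot as it stands.
- The arm moves only by the shell command python3 -m crank 'ROWS' [FORCE]. ROWS is a JSON object of lists of equal length, an entry for each row: "rotation": the turn, a rotation vector about the tool's x, y, z each as a share of pi rad, from -1 to 1, a list of three; "linear": the shift along the tool's x, y, z each as a share of 0.8 m, from -1 to 1, a list of three; "fingers": the opening in per cent of the stroke, from 0 (shut) to 100 (fully open). In form: {"rotation": [[ax, ay, az], ...], "linear": [[tx, ty, tz], ...], "fingers": [fingers, ...]}. A call has 1 to 20 rows; each row shifts and turns the commanded pose from where the row before left it, along the tool's axes as they then stand; what a row does not reach is not made up. A row lasts 1/10 s, in which the tool goes at most 50 mm and 8.59 degrees, less where a joint would pass 70% of its speed; a pose out of reach is approached as far as the arm can. A call with a number of a shift or a turn outside -1 to 1 is refused whole. A call with a gripper value outside its range is refused whole. The fingers move at their own pace and stop on an object; FORCE is the grip in N (left out, the last holds). Time passes only in rows, so rows that do not move let the fingers close. It gives the time, the measured TCP pose, the force, the opening and the grip force at its end, in the units of the state.
- ctrl.observe(): the state, without advancing time (a new reading comes with each control period).
- vision.grab_frame(name): name is "scene" or "side" or "wrist"; returns a dict with "color" (400x640x3 uint8, red, green, blue), "K" (3x3 intrinsics, pixels), "eye" and "rotation" of the camera in the world; the wrist camera has in their place "mount" (4x4, takes a point from camera to tool coordinates, whose origin is the TCP and whose axes are the flange's). Camera axes: x right, y down, z forward; pixel columns grow to the right and rows downward; lengths in mm; the calibration is good to about 2 mm. A picture is of the moment at which its call begins: read the wrist's pose just before it. There is no depth.
- ctrl.job_done(): hands the job in; it is judged then, once.
The state is a dict: "time_s": time; "q": joint angles; "joint_velocities": joint speeds; "joint_torque": joint torques, N m; "tcp_pos": TCP position; "ee_rot": TCP orientation; "contact_force": force on the tool from outside, world axes, zero at the start; "moment": the same for the moment, N m; "finger_gap": finger opening in mm; "gripper_force": force on a finger pad.
Only numpy, scipy, OpenCV 4.12 (cv2) and the standard library are available. Lean on these libraries where they do the work, as an engineer would, in place of code of your own. Each camera call takes 0.05 s, during which the arm holds its last target. There are 200 camera calls.

## Working session

There is one attempt and no reset: what is moved stays moved. The work goes in short steps, Python scripts to look and compute and a shell command to move; the robot and the scene stay as the last step left them, time stands still between calls to the robot, and variables do not carry over. Pictures are saved under pics/ and viewed, at most 10 in all, crops included, and the job is handed in when it is done.

```bash
ls; mkdir -p pics; python3 - <<'E'
from bench import ctrl, vision
import cv2
print(ctrl.observe())
for n in ("scene","side"):
    f=vision.grab_frame(n); cv2.imwrite(f"pics/{n}0.png",f["color"][:,:,::-1]); print(n,f["K"],f["eye"],f["rotation"])
E
```

```text
pics
{'time_s': 0.0, 'q': array([ 1.07278675,  0.41187777, -0.01271521,  1.59706477,  0.00557043,
        1.13428837, -0.08220169]), 'joint_velocities': array([-0.00046041,  0.00048254, -0.00015273, -0.00033827,  0.00070544,
       -0.00069739,  0.00152393]), 'joint_torque': array([-2.59676408e-04, -6.00640798e+01,  6.82431366e-01, -2.99414420e+01,
        1.38948660e-02,  1.07889221e-02,  1.47100559e-05]), 'tcp_pos': array([ 260.20661837, -567.72457247,  241.45833553]), 'ee_rot': array([-3.06781091e+00, -6.69649454e-01,  6.67754748e-04]), 'contact_force': array([-0.92090249, -0.32398861, -0.4416743 ]), 'moment': array([ 0.01995868, -0.00454418,  0.00726528]), 'gripper_force': 0.0, 'finger_gap': 85.14376095084005}
scene [[499.7906825    0.         318.86824341]
 [  0.         499.7906825  205.95840439]
 [  0.           0.           1.        ]] [1268.57139552   12.4005698   746.91762033] [-1.77890941 -1.63566947  0.76074888]
side [[493.45561512   0.         323.48958187]
 [  0.         493.45561512 212.19327473]
 [  0.           0.           1.        ]] [ 69.91133893 797.02953473 756.04739629] [-0.69218303  2.48520803 -1.28072801]
```

View pics/scene0.png

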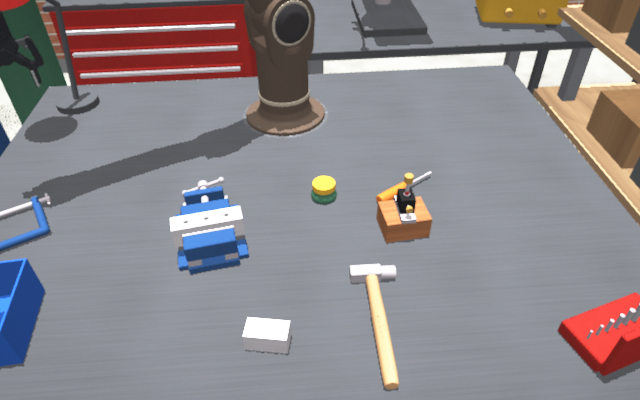

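View pics/side0.png

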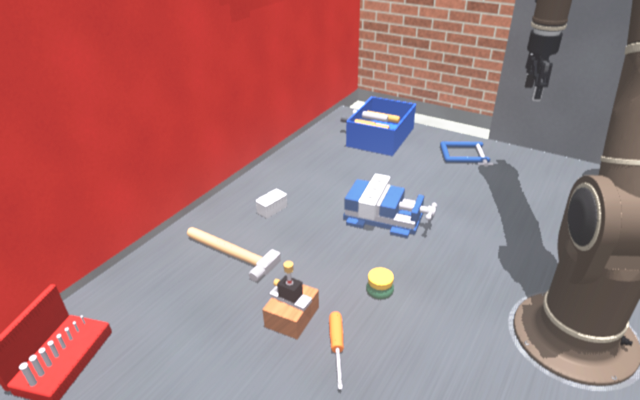

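The scene view shows the gauge in its stand, with the knob at about (408,177) and the brass screw facing the camera at (409,209). The bar's top face runs from (171,224) to (242,214), with holes near (186,220), (206,217) and (227,214). In the side view the knob is at about (288,266).

```bash
cat > h.py <<'E'
import numpy as np, cv2
from scipy.spatial.transform import Rotation as R
from bench import ctrl, vision
def cam(f, s=None):
    if "mount" in f:
        T=np.eye(4); T[:3,:3]=R.from_rotvec(s["ee_rot"]).as_matrix(); T[:3,3]=s["tcp_pos"]
        M=T@np.array(f["mount"]); return f["K"],M[:3,3],M[:3,:3]
    r=np.array(f["rotation"]); 
    return f["K"],np.array(f["eye"]),(R.from_rotvec(r).as_matrix() if r.size==3 else r)
def ray(c,px):
    K,e,Rm=c; d=Rm@np.linalg.solve(K,[px[0],px[1],1.]); return e,d/np.linalg.norm(d)
def at_z(c,px,z):
    e,d=ray(c,px); return e+d*(z-e[2])/d[2]
def tri(c1,p1,c2,p2):
    A=[];b=[]
    for c,p in((c1,p1),(c2,p2)):
        e,d=ray(c,p); P=np.eye(3)-np.outer(d,d); A.append(P); b.append(P@e)
    return np.linalg.lstsq(np.vstack(A),np.hstack(b),rcond=None)[0]
def proj(c,X):
    K,e,Rm=c; p=K@(Rm.T@(np.array(X,float)-e)); return p[:2]/p[2]
E
python3 - <<'E'
from h import *
np.set_printoptions(precision=1,suppress=True)
fs=vision.grab_frame("scene");fd=vision.grab_frame("side")
a,b=cam(fs),cam(fd)
print("knob",tri(a,(408,176.5),b,(288.5,265)))
for p in((186,220),(206.5,217),(227,214)): print("hole",at_z(a,p,80))
for p in((373,189),(388,182)): print("side bar",at_z(b,p,80))
print("tin",at_z(a,(324,183),42), at_z(b,(381,278),42)); print("offcut",at_z(a,(267,327),40)); print("hammer",at_z(a,(373,272),25),at_z(a,(391,380),15)); print("sd",at_z(a,(380,195),15),at_z(a,(432,174),5))
A=cv2.resize(fs["color"][165:275,165:255],None,fx=6,fy=5.4,interpolation=cv2.INTER_CUBIC)
B=cv2.resize(fs["color"][165:245,370:440],None,fx=5,fy=5,interpolation=cv2.INTER_CUBIC)
A=cv2.resize(fs["color"][175:275,165:255],None,fx=4,fy=4,interpolation=cv2.INTER_CUBIC)
B=cv2.resize(fs["color"][165:245,370:440],None,fx=5,fy=5,interpolation=cv2.INTER_CUBIC)
cv2.imwrite("pics/crop.png",np.hstack([A,B])[:,:,::-1])
E
```

```text
knob [499.5 238.7 139.4]
hole [ 521.4 -204.    80. ]
hole [ 516.3 -164.2   80. ]
hole [ 511.1 -123.9   80. ]
side bar [ 522.1 -164.1   80. ]
side bar [ 503.8 -213.8   80. ]
tin [382.5  81.8  42. ] [375.9  83.9  42. ]
offcut [760.2 -46.9  40. ]
hammer [641.8 153.4  25. ] [860.3 147.9  15. ]
sd [404.7 207.9  15. ] [326.1 349.3   5. ]
```

View pics/crop.png

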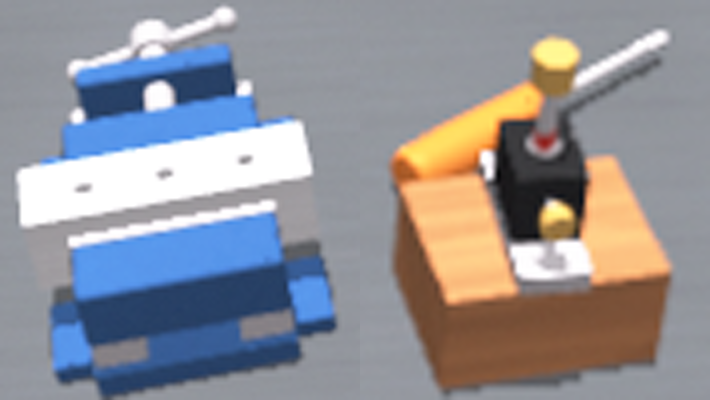

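```bash
python3 -m crank '{"rotation":[[0,0,0.0455],[0,0,0.0455],[0,0,0.0455],[0,0,0],[0,0,0],[0,0,0],[0,0,0],[0,0,0],[0,0,0],[0,0,0],[0,0,0],[0,0,0],[0,0,0],[0,0,0]],"linear":[[0,0,0],[0,0,0],[0,0,0],[0.02,-0.0421,0],[0.0267,-0.0421,0],[0.0267,-0.0421,0],[0.0267,-0.0421,0],[0.0267,-0.0421,0],[0.0267,-0.0421,0],[0.0267,-0.0421,0],[0.0267,-0.0421,0],[0.0267,-0.0421,0],[0.0267,-0.0421,0],[0.0,0,0]],"fingers":[100,100,100,100,100,100,100,100,100,100,100,100,100,100]}' 40
python3 - <<'E'
from h import *
np.set_printoptions(precision=2,suppress=True)
s=ctrl.observe(); f=vision.grab_frame("wrist"); cv2.imwrite("pics/w1.png",f["color"][:,:,::-1])
print(s["time_s"],s["tcp_pos"],R.from_rotvec(s["ee_rot"]).as_matrix(),f["mount"],f["K"])
c=cam(f,s)
for p in((521.4,-204,80),(516.3,-164.2,80),(511.1,-123.9,80)): print(proj(c,p))
E
```

```text
time_s: 1.6
tcp_pos: [471.4, -225.3, 242.3]
ee_rot: [-3.139, -0.015, -0.002]
contact_force: [-0.8, -0.4, -1.4]
finger_gap: 85.4
gripper_force: 0.0
1.6 [ 471.36 -225.32  242.3 ] [[ 1.    0.01  0.  ]
 [ 0.01 -1.    0.  ]
 [ 0.   -0.   -1.  ]] [[  -0.     -0.94   -0.33   84.91]
 [   1.      0.     -0.      1.39]
 [   0.     -0.33    0.94 -133.04]
 [   0.      0.      0.      1.  ]] [[279.51   0.   316.79]
 [  0.   279.51 199.83]
 [  0.     0.     1.  ]]
[296.08 138.5 ]
[258.1 143.1]
[220.09 147.73]
```

View pics/w1.png

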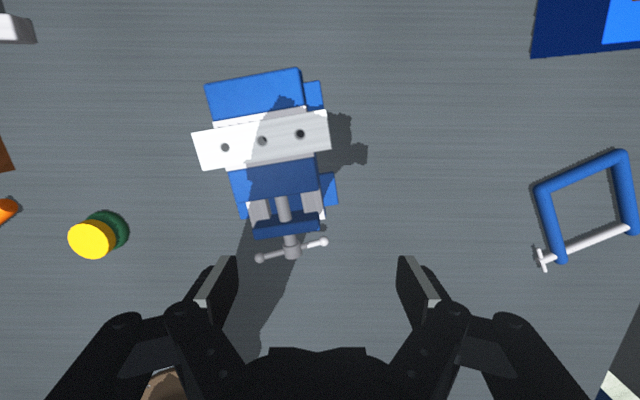

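The wrist view shows the three holes at about (225,147), (262,140) and (300,134). I'll refine them by centroid.

```bash
cat >> h.py <<'E'
def dark(f,px,r=7):
    g=cv2.cvtColor(f["color"],cv2.COLOR_RGB2GRAY).astype(float); x,y=map(int,px)
    w=g[y-r:y+r+1,x-r:x+r+1]; w=np.clip(np.median(w)*0.75-w,0,None)
    Y,X=np.mgrid[y-r:y+r+1,x-r:x+r+1]; return (w*X).sum()/w.sum(),(w*Y).sum()/w.sum()
E
python3 - <<'E'
from h import *
np.set_printoptions(precision=1,suppress=True)
s=ctrl.observe(); f=vision.grab_frame("wrist");c=cam(f,s)
fs=vision.grab_frame("scene");a=cam(fs)
for n,p,q in(("a",(300,134),(185.75,222)),("b",(262,140.5),(206.25,218.5)),("c",(225,147),(226.25,215))):
    d=dark(f,p); print(n,np.array(d),at_z(c,d,80),at_z(a,q,80))
print(s["tcp_pos"])
E
```

```text
a [296.4 131.6] [ 526.6 -207.8   80. ] [ 527.3 -203.8   80. ]
b [258.8 138.2] [ 519.6 -168.7   80. ] [ 520.8 -164.2   80. ]
c [221.1 145.3] [ 512.1 -128.7   80. ] [ 514.  -125.2   80. ]
[ 469.7 -228.3  242.2]
```

```bash
python3 -m crank '{"rotation":[[0,0,0],[0,0,0],[0,0,0],[0,0,0],[0,0,0],[0,0,0],[0,0,0],[0,0,0],[0,0,0],[0,0,0],[0,0,0],[0,0,0],[0,0,0],[0,0,0],[0,0,0]],"linear":[[0,-0.049,0],[0,-0.049,0],[0,-0.049,0],[0,-0.049,0],[0,-0.049,0],[0,-0.049,0],[0,-0.049,0],[0,-0.049,0],[0,-0.049,0],[0,-0.049,0],[0,-0.049,0],[0,-0.049,0],[0,0,0],[0,0,0],[0,0,0]],"fingers":[100,100,100,100,100,100,100,100,100,100,100,100,100,100,100]}'
python3 - <<'E'
from h import *
np.set_printoptions(precision=1,suppress=True)
s=ctrl.observe(); f=vision.grab_frame("wrist"); cv2.imwrite("pics/w2.png",f["color"][:,:,::-1])
fs=vision.grab_frame("scene");fd=vision.grab_frame("side")
k=tri(cam(fs),(409,174.5),cam(fd),(288.5,265)); print(s["tcp_pos"],k,proj(cam(f,s),k))
E
```

```text
time_s: 3.25
tcp_pos: [468.5, 236.9, 242.0]
ee_rot: [3.14, -0.003, -0.0]
contact_force: [0.4, -0.5, -0.6]
finger_gap: 85.1
gripper_force: 0.0
[468.5 236.9 242. ] [497.4 241.1 142.4] [310.3 172.6]
```

View pics/w2.png

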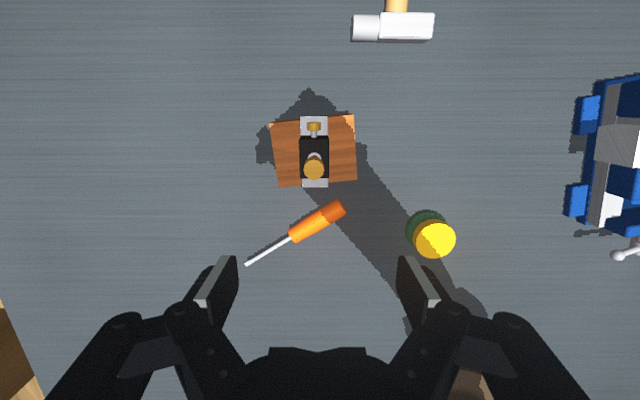

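The wrist view shows the knob top at (314,168.5), with the gauge's screw facing +x and its yaw near 0. The tin and screwdriver are well clear of the approach.

```bash
python3 -m crank '{"rotation":[[0,0,0],[0,0,0],[0,0,0],[0,0,0],[0,0,0]],"linear":[[0.0133,0,0.0292],[0.0133,0,0.0292],[0.0133,0,0.0292],[0,0,0],[0,0,0]],"fingers":[60,60,60,60,60]}'
python3 - <<'E'
from h import *
np.set_printoptions(precision=1,suppress=True)
s=ctrl.observe(); f=vision.grab_frame("wrist");c=cam(f,s)
cv2.imwrite("pics/w3.png",cv2.resize(f["color"][100:400,160:480],None,fx=2,fy=2)[:,:,::-1])
print(s["tcp_pos"],s["finger_gap"],proj(c,(500.5,238.2,142)))
E
```

```text
time_s: 3.9
tcp_pos: [499.6, 238.7, 172.4]
ee_rot: [3.141, 0.0, -0.002]
contact_force: [-0.5, 0.2, -0.3]
finger_gap: 51.4
gripper_force: 0.0
[499.6 238.7 172.4] 51.44740390212781 [315.7 239.5]
```

View pics/w3.png

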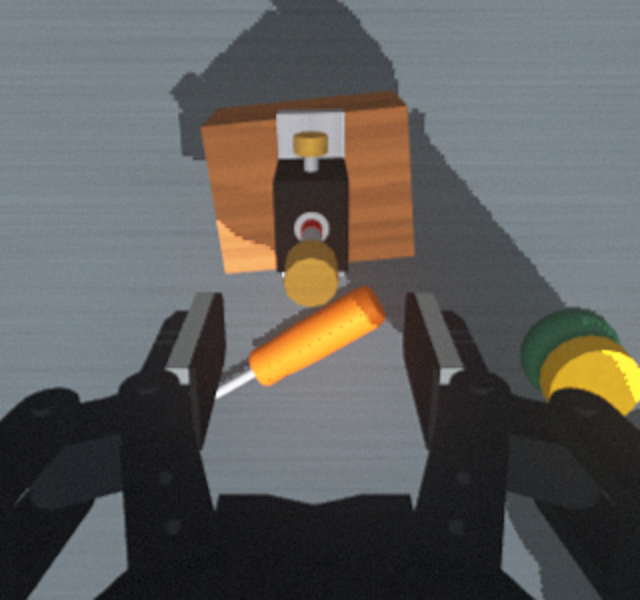

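The knob top is at about (315.5,239), within half a pixel of where I predicted it. Next I descend and grip.

```bash
python3 -m crank '{"rotation":[[0,0,0],[0,0,0],[0,0,0],[0,0,0],[0,0,0],[0,0,0],[0,0,0],[0,0,0],[0,0,0],[0,0,0],[0,0,0]],"linear":[[0.001,0,0.0187],[0,0,0.0187],[0,0,0.0187],[0,0,0],[0,0,0],[0,0,0],[0,0,0],[0,0,0],[0,0,0],[0,0,0],[0,0,0]],"fingers":[60,60,60,60,15,15,10,10,10,10,10]}' 60
```

```text
time_s: 5.05
tcp_pos: [501.0, 239.6, 127.6]
ee_rot: [-3.141, -0.002, -0.001]
contact_force: [1.0, 1.7, 1.6]
finger_gap: 15.6
gripper_force: 58.6
```

```bash
python3 -m crank '{"rotation":[[0,0,0],[0,0,0],[0,0,0],[0,0,0],[0,0,0],[0,0,0],[0,0,0],[0,0,0],[0,0,0],[0,0,0],[0,0,0],[0,0,0]],"linear":[[0,0,-0.005],[0,0,-0.005],[0,0,-0.005],[0,0,-0.005],[0,0,-0.005],[0,0,-0.01],[0,0,-0.02],[0,0,-0.025],[0,0,-0.025],[0,0,-0.02],[0,0,0],[0,0,0]],"fingers":[10,10,10,10,10,10,10,10,10,10,10,10]}'
python3 - <<'E'
from h import *
np.set_printoptions(precision=1,suppress=True)
s=ctrl.observe(); f=vision.grab_frame("side")
print(s["contact_force"],s["tcp_pos"]);fs=vision.grab_frame("scene")
cv2.imwrite("pics/s4.png",np.hstack([cv2.resize(f["color"][130:330,220:360],None,fx=2.8,fy=2.8),cv2.resize(fs["color"][60:260,340:480],None,fx=2.8,fy=2.8)])[:,:,::-1])
E
```

```text
time_s: 6.25
tcp_pos: [500.5, 239.1, 227.2]
ee_rot: [3.141, 0.001, 0.0]
contact_force: [0.1, 0.7, -5.2]
finger_gap: 16.0
gripper_force: 59.3
[ 0.1  0.7 -5.2] [500.5 239.1 227.2]
```

View pics/s4.png

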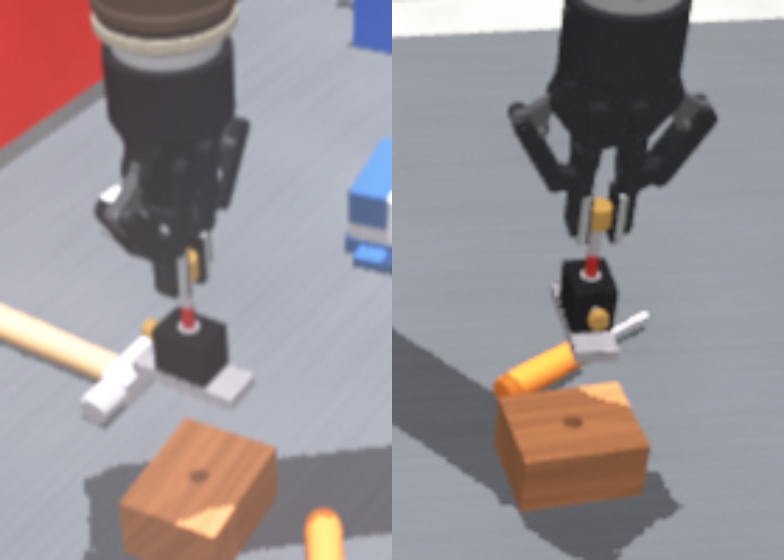

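The gauge is lifted clean. It hangs plumb with the stem at its upper stop and red showing just above the head. Next I carry it to just short of the bar, where the wrist camera looks straight down on the holes.

```bash
python3 -m crank '{"rotation":[[0,0,0],[0,0,0],[0,0,0],[0,0,0],[0,0,0],[0,0,0],[0,0,0],[0,0,0],[0,0,0],[0,0,0],[0,0,0],[0,0,0],[0,0,0],[0,0,0],[0,0,0],[0,0,0],[0,0,0],[0,0,0]],"linear":[[-0.0045,0.015,0],[-0.0045,0.03,0],[-0.0045,0.042,0],[-0.0045,0.042,0],[-0.0045,0.042,0],[-0.0045,0.042,0],[-0.0045,0.042,0],[-0.0045,0.042,0],[-0.0045,0.042,0],[-0.0045,0.042,0],[-0.0045,0.042,0],[-0.0045,0.042,0],[-0.0045,0.03,0],[-0.0045,0.015,0],[0,0,0],[0,0,0],[0,0,0],[0,0,0]],"fingers":[10,10,10,10,10,10,10,10,10,10,10,10,10,10,10,10,10,10]}'
python3 - <<'E'
from h import *
np.set_printoptions(precision=1,suppress=True)
s=ctrl.observe(); f=vision.grab_frame("wrist");c=cam(f,s)
fs=vision.grab_frame("scene"); a=cam(fs)
print(s["tcp_pos"])
H=[(526.6,-207.8,80),(519.6,-168.7,80),(512.1,-128.7,80)]
for p in H: print(q:=proj(c,p), d:=np.array(dark(f,np.round(q),9)), at_z(c,d,80))
A=cv2.resize(f["color"][60:360,180:460],None,fx=1.6,fy=1.6)
r=proj(a,s["tcp_pos"]-[0,0,42.6]); print("ring pred",r); x,y=map(int,r)
B=cv2.resize(fs["color"][y-60:y+60,x-40:x+40],None,fx=4,fy=4); print("crop",x-40,y-60)
cv2.imwrite("pics/w5.png",np.hstack([A,B])[:,:,::-1])
E
```

```text
time_s: 8.15
tcp_pos: [450.9, -167.5, 227.4]
ee_rot: [-3.141, -0.005, -0.0]
contact_force: [0.9, -0.5, -5.1]
finger_gap: 16.0
gripper_force: 59.1
[ 450.9 -167.5  227.4]
[358.  113.2] [356.7 113.6] [ 526.3 -206.6   80. ]
[317.2 120.7] [315.9 120.2] [ 520.1 -167.4   80. ]
[276.2 128.5] [276.2 127.7] [ 512.9 -128.8   80. ]
ring pred [199.1 155. ]
crop 159 94
```

View pics/w5.png

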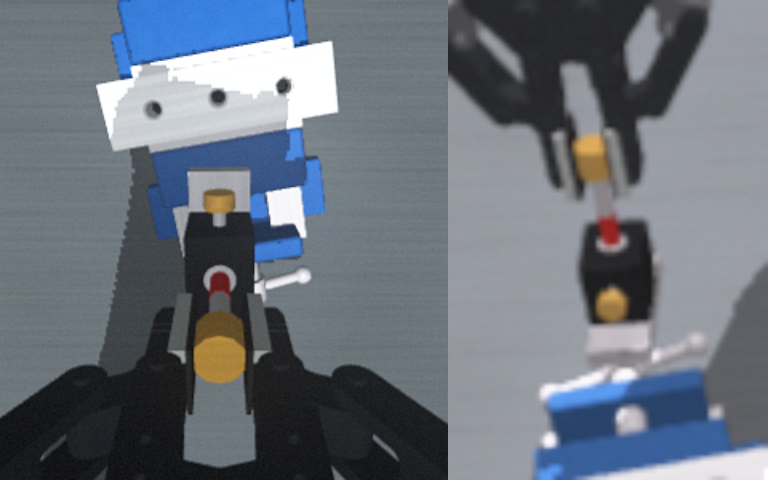

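The wrist view shows the holes clearly and the ring at about (317.5,236.3). In the scene view the ring is at (199.5,154.5) against a prediction of (199.1,155). I'll use the ring to calibrate the stem axis in both cameras.

```bash
python3 - <<'E'
from h import *
np.set_printoptions(precision=1,suppress=True)
s=ctrl.observe(); f=vision.grab_frame("wrist");c=cam(f,s)
fs=vision.grab_frame("scene"); a=cam(fs); fd=vision.grab_frame("side"); b=cam(fd)
z=s["tcp_pos"][2]-42.6
print(s["tcp_pos"],"ring wrist",at_z(c,(317.5,236.3),z),"scene",at_z(a,(199.5,154.5),z))
for p in((185.75,222),(206.25,218.5),(226.25,215)): d=np.array(dark(fs,np.round(p),3)); print("scene",d,at_z(a,d,80))
# knob top seen by wrist: crop (219,357)
print("knob", at_z(c,(180+219/1.6,60+357/1.6),s["tcp_pos"][2]+14.4))
E
```

```text
[ 450.8 -167.9  227.3] ring wrist [ 448.  -169.6  184.7] scene [ 449.3 -167.   184.7]
scene [185.2 221.9] [ 527.  -204.8   80. ]
scene [205.9 218. ] [ 519.2 -165.1   80. ]
scene [225.8 214.6] [ 512.8 -126.3   80. ]
knob [ 450.4 -169.2  241.7]
```

```bash
python3 -m crank '{"rotation":[[0,0,0],[0,0,0],[0,0,0],[0,0,0],[0,0,0],[0,0,0],[0,0,0],[0,0,0],[0,0,0],[0,0,0],[0,0,0],[0,0,0]],"linear":[[0.015,-0.0006,0],[0.022,-0.0006,0],[0.022,-0.0006,0],[0.02,-0.0006,0],[0.009,0,0],[0,0,0.0125],[0,0,0.0125],[0,0,0.0125],[0,0,0.0125],[0,0,0],[0,0,0],[0,0,0]],"fingers":[10,10,10,10,10,10,10,10,10,10,10,10]}'
```

```text
time_s: 9.6
tcp_pos: [521.3, -166.9, 187.8]
ee_rot: [3.141, 0.001, 0.001]
contact_force: [0.3, -0.4, -5.2]
finger_gap: 15.8
gripper_force: 59.0
```

```bash
python3 -m crank '{"rotation":[[0,0,0],[0,0,0],[0,0,0],[0,0,0],[0,0,0],[0,0,0],[0,0,0],[0,0,0],[0,0,0],[0,0,0]],"linear":[[0,-0.0008,0.005],[0,0,0.00125],[0,0,0.00125],[0,0,0.00125],[0,0,0.00125],[0,0,0.00125],[0,0,0.00125],[0,0,0.00125],[0,0,0.00125],[0,0,0]],"fingers":[10,10,10,10,10,10,10,10,10,10]}'
```

```text
time_s: 10.6
tcp_pos: [520.9, -166.1, 175.1]
ee_rot: [-3.142, -0.002, 0.0]
contact_force: [-0.7, 0.8, -4.4]
finger_gap: 15.4
gripper_force: 59.1
```

```bash
python3 -m crank '{"rotation":[[0,0,0],[0,0,0],[0,0,0],[0,0,0],[0,0,0],[0,0,0]],"linear":[[0,0,0.00125],[0,0,0.00125],[0,0,0.00125],[0,0,0.00125],[0,0,0.00125],[0,0,0]],"fingers":[10,10,10,10,10,10]}'
```

```text
time_s: 11.2
tcp_pos: [520.9, -166.1, 170.2]
ee_rot: [-3.142, -0.002, 0.0]
contact_force: [-0.0, -0.1, -5.7]
finger_gap: 15.6
gripper_force: 59.1
```

```bash
python3 -m crank '{"rotation":[[0,0,0],[0,0,0],[0,0,0],[0,0,0],[0,0,0],[0,0,0]],"linear":[[0,0,0.001],[0,0,0.001],[0,0,0.001],[0,0,0.001],[0,0,0.001],[0,0,0]],"fingers":[10,10,10,10,10,10]}'
```

```text
time_s: 11.8
tcp_pos: [521.2, -166.2, 166.8]
ee_rot: [3.141, 0.001, 0.001]
contact_force: [-1.9, -0.3, 1.7]
finger_gap: 15.5
gripper_force: 59.8
```

```bash
cat > ok.py <<'E'
import sys
from bench import ctrl
s=ctrl.observe(); f=s["contact_force"][2]; print("CHK",round(f,1),s["tcp_pos"].round(1)); sys.exit(f>5.5)
E
python3 -m crank '{"rotation":[[0,0,0],[0,0,0],[0,0,0]],"linear":[[0,0,0.001],[0,0,0.001],[0,0,0]],"fingers":[10,10,10]}' >/dev/null && python3 ok.py &&
python3 -m crank '{"rotation":[[0,0,0],[0,0,0],[0,0,0]],"linear":[[0,0,0.001],[0,0,0.001],[0,0,0]],"fingers":[10,10,10]}' >/dev/null && python3 ok.py &&
python3 -m crank '{"rotation":[[0,0,0],[0,0,0],[0,0,0]],"linear":[[0,0,0.001],[0,0,0.001],[0,0,0]],"fingers":[10,10,10]}' >/dev/null && python3 ok.py &&
python3 -m crank '{"rotation":[[0,0,0],[0,0,0],[0,0,0]],"linear":[[0,0,0.001],[0,0,0.001],[0,0,0]],"fingers":[10,10,10]}' >/dev/null && python3 ok.py &&
python3 -m crank '{"rotation":[[0,0,0],[0,0,0],[0,0,0]],"linear":[[0,0,0.001],[0,0,0.001],[0,0,0]],"fingers":[10,10,10]}' >/dev/null && python3 ok.py &&
python3 -m crank '{"rotation":[[0,0,0],[0,0,0],[0,0,0]],"linear":[[0,0,0.001],[0,0,0.001],[0,0,0]],"fingers":[10,10,10]}' >/dev/null && python3 ok.py
```

```text
CHK 0.7 [ 521.  -166.3  164.7]False
```

```bash
sed -i 's/sys.exit(f>5.5)/sys.exit(int(f>5.5))/' ok.py
python3 -m crank '{"rotation":[[0,0,0],[0,0,0],[0,0,0]],"linear":[[0,0,0.001],[0,0,0.001],[0,0,0]],"fingers":[10,10,10]}' >/dev/null && python3 ok.py &&
python3 -m crank '{"rotation":[[0,0,0],[0,0,0],[0,0,0]],"linear":[[0,0,0.001],[0,0,0.001],[0,0,0]],"fingers":[10,10,10]}' >/dev/null && python3 ok.py &&
python3 -m crank '{"rotation":[[0,0,0],[0,0,0],[0,0,0]],"linear":[[0,0,0.001],[0,0,0.001],[0,0,0]],"fingers":[10,10,10]}' >/dev/null && python3 ok.py &&
python3 -m crank '{"rotation":[[0,0,0],[0,0,0],[0,0,0]],"linear":[[0,0,0.001],[0,0,0.001],[0,0,0]],"fingers":[10,10,10]}' >/dev/null && python3 ok.py &&
python3 -m crank '{"rotation":[[0,0,0],[0,0,0],[0,0,0]],"linear":[[0,0,0.001],[0,0,0.001],[0,0,0]],"fingers":[10,10,10]}' >/dev/null && python3 ok.py
```

```text
CHK 0.8 [ 521.  -166.2  163. ]
CHK 0.6 [ 521.  -166.2  161.4]
CHK -0.3 [ 520.9 -166.2  159.8]
CHK 0.5 [ 520.9 -166.2  158.2]
CHK 1.1 [ 520.9 -166.2  156.6]
```

```bash

python3 -m crank '{"rotation":[[0,0,0],[0,0,0],[0,0,0]],"linear":[[0,0,0.001],[0,0,0.001],[0,0,0]],"fingers":[10,10,10]}' >/dev/null && python3 ok.py &&
python3 -m crank '{"rotation":[[0,0,0],[0,0,0],[0,0,0]],"linear":[[0,0,0.001],[0,0,0.001],[0,0,0]],"fingers":[10,10,10]}' >/dev/null && python3 ok.py &&
python3 -m crank '{"rotation":[[0,0,0],[0,0,0],[0,0,0]],"linear":[[0,0,0.001],[0,0,0.001],[0,0,0]],"fingers":[10,10,10]}' >/dev/null && python3 ok.py &&
python3 -m crank '{"rotation":[[0,0,0],[0,0,0],[0,0,0]],"linear":[[0,0,0.001],[0,0,0.001],[0,0,0]],"fingers":[10,10,10]}' >/dev/null && python3 ok.py &&
python3 -m crank '{"rotation":[[0,0,0],[0,0,0],[0,0,0]],"linear":[[0,0,0.001],[0,0,0.001],[0,0,0]],"fingers":[10,10,10]}' >/dev/null && python3 ok.py
```

```text
CHK 0.1 [ 520.9 -166.2  155. ]
CHK 0.4 [ 520.9 -166.2  153.4]
CHK 0.6 [ 520.9 -166.2  151.8]
CHK 0.4 [ 520.9 -166.2  150.2]
CHK 0.1 [ 520.9 -166.1  148.6]
```

Hole b took the stem to more than 28 mm with no bottom, so it is a good hole. Next is hole c.

```bash
python3 -m crank '{"rotation":[[0,0,0],[0,0,0],[0,0,0],[0,0,0],[0,0,0],[0,0,0],[0,0,0],[0,0,0],[0,0,0],[0,0,0],[0,0,0],[0,0,0],[0,0,0],[0,0,0]],"linear":[[0,0,-0.008],[0,0,-0.012],[0,0,-0.008],[0,0,-0.006],[0,0,-0.01],[0,0,-0.01],[0,0,0],[-0.0016,-0.009,0],[-0.0028,-0.016,0],[-0.0028,-0.016,0],[-0.0014,-0.0083,0],[0,0,0],[0,0,0],[0,0,0]],"fingers":[10,10,10,10,10,10,10,10,10,10,10,10,10,10]}'
```

```text
time_s: 16.5
tcp_pos: [514.1, -127.3, 191.9]
ee_rot: [3.141, 0.001, 0.0]
contact_force: [-0.4, -0.1, -5.7]
finger_gap: 15.6
gripper_force: 59.9
```

```bash
python3 -m crank '{"rotation":[[0,0,0],[0,0,0],[0,0,0],[0,0,0],[0,0,0],[0,0,0],[0,0,0],[0,0,0],[0,0,0],[0,0,0]],"linear":[[0,-0.0006,0.006],[0,0,0.005],[0,0,0],[0,0,0.00125],[0,0,0.00125],[0,0,0.00125],[0,0,0.00125],[0,0,0.00125],[0,0,0.00125],[0,0,0]],"fingers":[10,10,10,10,10,10,10,10,10,10]}' && python3 ok.py &&
python3 -m crank '{"rotation":[[0,0,0],[0,0,0],[0,0,0]],"linear":[[0,0,0.00125],[0,0,0.00125],[0,0,0]],"fingers":[10,10,10]}' >/dev/null && python3 ok.py &&
python3 -m crank '{"rotation":[[0,0,0],[0,0,0],[0,0,0]],"linear":[[0,0,0.00125],[0,0,0.00125],[0,0,0]],"fingers":[10,10,10]}' >/dev/null && python3 ok.py &&
python3 -m crank '{"rotation":[[0,0,0],[0,0,0],[0,0,0]],"linear":[[0,0,0.00125],[0,0,0.00125],[0,0,0]],"fingers":[10,10,10]}' >/dev/null && python3 ok.py
```

```text
time_s: 17.5
tcp_pos: [514.0, -126.2, 177.0]
ee_rot: [-3.142, -0.001, 0.0]
contact_force: [-0.8, -1.1, -5.5]
finger_gap: 16.0
gripper_force: 59.9
CHK -5.5 [ 514.  -126.2  177. ]
CHK -5.3 [ 514.  -126.2  175. ]
CHK -5.6 [ 514.  -126.2  172.9]
CHK -4.4 [ 514.  -126.2  171. ]
```

Tip is in hole c, so I continue slowly.

```bash

python3 -m crank '{"rotation":[[0,0,0],[0,0,0],[0,0,0]],"linear":[[0,0,0.001],[0,0,0.001],[0,0,0]],"fingers":[10,10,10]}' >/dev/null && python3 ok.py &&
python3 -m crank '{"rotation":[[0,0,0],[0,0,0],[0,0,0]],"linear":[[0,0,0.001],[0,0,0.001],[0,0,0]],"fingers":[10,10,10]}' >/dev/null && python3 ok.py &&
python3 -m crank '{"rotation":[[0,0,0],[0,0,0],[0,0,0]],"linear":[[0,0,0.001],[0,0,0.001],[0,0,0]],"fingers":[10,10,10]}' >/dev/null && python3 ok.py &&
python3 -m crank '{"rotation":[[0,0,0],[0,0,0],[0,0,0]],"linear":[[0,0,0.001],[0,0,0.001],[0,0,0]],"fingers":[10,10,10]}' >/dev/null && python3 ok.py &&
python3 -m crank '{"rotation":[[0,0,0],[0,0,0],[0,0,0]],"linear":[[0,0,0.001],[0,0,0.001],[0,0,0]],"fingers":[10,10,10]}' >/dev/null && python3 ok.py &&
python3 -m crank '{"rotation":[[0,0,0],[0,0,0],[0,0,0]],"linear":[[0,0,0.001],[0,0,0.001],[0,0,0]],"fingers":[10,10,10]}' >/dev/null && python3 ok.py &&
python3 -m crank '{"rotation":[[0,0,0],[0,0,0],[0,0,0]],"linear":[[0,0,0.001],[0,0,0.001],[0,0,0]],"fingers":[10,10,10]}' >/dev/null && python3 ok.py &&
python3 -m crank '{"rotation":[[0,0,0],[0,0,0],[0,0,0]],"linear":[[0,0,0.001],[0,0,0.001],[0,0,0]],"fingers":[10,10,10]}' >/dev/null && python3 ok.py &&
python3 -m crank '{"rotation":[[0,0,0],[0,0,0],[0,0,0]],"linear":[[0,0,0.001],[0,0,0.001],[0,0,0]],"fingers":[10,10,10]}' >/dev/null && python3 ok.py &&
python3 -m crank '{"rotation":[[0,0,0],[0,0,0],[0,0,0]],"linear":[[0,0,0.001],[0,0,0.001],[0,0,0]],"fingers":[10,10,10]}' >/dev/null && python3 ok.py &&
python3 -m crank '{"rotation":[[0,0,0],[0,0,0],[0,0,0]],"linear":[[0,0,0.001],[0,0,0.001],[0,0,0]],"fingers":[10,10,10]}' >/dev/null && python3 ok.py
```

```text
CHK -5.2 [ 514.  -126.2  169.4]
CHK -5.2 [ 514.1 -126.2  167.9]
CHK 1.4 [ 514.3 -126.2  166.8]
CHK 1.4 [ 514.1 -126.2  164.7]
CHK 0.6 [ 514.  -126.2  162.9]
CHK 1.3 [ 514.  -126.2  161.4]
CHK 0.3 [ 514.  -126.2  159.8]
CHK 0.2 [ 514.  -126.2  158.2]
CHK 1.0 [ 514.  -126.2  156.6]
CHK 0.9 [ 514.  -126.2  155. ]
CHK 0.0 [ 514.  -126.2  153.4]
```

```bash

python3 -m crank '{"rotation":[[0,0,0],[0,0,0],[0,0,0]],"linear":[[0,0,0.001],[0,0,0.001],[0,0,0]],"fingers":[10,10,10]}' >/dev/null && python3 ok.py &&
python3 -m crank '{"rotation":[[0,0,0],[0,0,0],[0,0,0]],"linear":[[0,0,0.001],[0,0,0.001],[0,0,0]],"fingers":[10,10,10]}' >/dev/null && python3 ok.py
```

```text
CHK 0.1 [ 514.  -126.2  151.8]
CHK 0.7 [ 514.  -126.2  150.2]
```

c is also past 27 mm with no bottom, so it is good too. That leaves hole a.

```bash
python3 -m crank '{"rotation":[[0,0,0],[0,0,0],[0,0,0],[0,0,0],[0,0,0],[0,0,0],[0,0,0],[0,0,0],[0,0,0],[0,0,0],[0,0,0],[0,0,0],[0,0,0],[0,0,0]],"linear":[[0,0,-0.008],[0,0,-0.012],[0,0,-0.006],[0,0,-0.006],[0,0,-0.01],[0,0,-0.01],[0,0,0],[0.0023,0.013,0],[0.0044,0.025,0],[0.0044,0.025,0],[0.0042,0.024,0],[0.0021,0.0123,0],[0,0,0],[0,0,0]],"fingers":[10,10,10,10,10,10,10,10,10,10,10,10,10,10]}' && python3 -m crank '{"rotation":[[0,0,0]],"linear":[[0,0,0]],"fingers":[10]}'
```

```text
time_s: 23.7
tcp_pos: [527.8, -205.0, 191.5]
ee_rot: [-3.141, -0.002, 0.001]
contact_force: [-0.0, 1.2, -5.8]
finger_gap: 15.7
gripper_force: 60.2
time_s: 23.8
tcp_pos: [528.0, -204.3, 191.8]
ee_rot: [-3.141, -0.004, 0.001]
contact_force: [-0.3, 0.6, -6.1]
finger_gap: 15.7
gripper_force: 60.2
```

```bash
python3 -m crank '{"rotation":[[0,0,0],[0,0,0],[0,0,0],[0,0,0],[0,0,0]],"linear":[[0,0,0.005],[0,0,0.004],[0,0,0],[0,0,0],[0,0,0]],"fingers":[10,10,10,10,10]}'
```

```text
time_s: 24.3
tcp_pos: [528.1, -205.6, 184.8]
ee_rot: [3.142, 0.002, 0.0]
contact_force: [0.0, 0.2, -5.1]
finger_gap: 15.8
gripper_force: 60.2
```

```bash
python3 -m crank '{"rotation":[[0,0,0],[0,0,0],[0,0,0],[0,0,0],[0,0,0],[0,0,0],[0,0,0],[0,0,0]],"linear":[[0,0,0.00125],[0,0,0.00125],[0,0,0.00125],[0,0,0.00125],[0,0,0.00125],[0,0,0.00125],[0,0,0.00125],[0,0,0]],"fingers":[10,10,10,10,10,10,10,10]}' >/dev/null && python3 ok.py &&
python3 -m crank '{"rotation":[[0,0,0],[0,0,0],[0,0,0]],"linear":[[0,0,0.00125],[0,0,0.00125],[0,0,0]],"fingers":[10,10,10]}' >/dev/null && python3 ok.py &&
python3 -m crank '{"rotation":[[0,0,0],[0,0,0],[0,0,0]],"linear":[[0,0,0.00125],[0,0,0.00125],[0,0,0]],"fingers":[10,10,10]}' >/dev/null && python3 ok.py &&
python3 -m crank '{"rotation":[[0,0,0],[0,0,0],[0,0,0]],"linear":[[0,0,0.00125],[0,0,0.00125],[0,0,0]],"fingers":[10,10,10]}' >/dev/null && python3 ok.py &&
python3 -m crank '{"rotation":[[0,0,0],[0,0,0],[0,0,0]],"linear":[[0,0,0.00125],[0,0,0.00125],[0,0,0]],"fingers":[10,10,10]}' >/dev/null && python3 ok.py
```

```text
CHK -5.1 [ 528.  -205.6  177.6]
CHK -5.1 [ 528.  -205.6  175.6]
CHK -5.6 [ 528.  -205.7  173.6]
CHK -6.0 [ 527.9 -205.6  171.5]
CHK -5.2 [ 528.  -205.6  169.6]
```

```bash

python3 -m crank '{"rotation":[[0,0,0],[0,0,0],[0,0,0],[0,0,0]],"linear":[[0,0,0.001],[0,0,0.001],[0,0,0.001],[0,0,0]],"fingers":[10,10,10,10]}' >/dev/null && python3 ok.py &&
python3 -m crank '{"rotation":[[0,0,0],[0,0,0],[0,0,0]],"linear":[[0,0,0.0006],[0,0,0.0006],[0,0,0]],"fingers":[10,10,10]}' >/dev/null && python3 ok.py &&
python3 -m crank '{"rotation":[[0,0,0],[0,0,0],[0,0,0]],"linear":[[0,0,0.0006],[0,0,0.0006],[0,0,0]],"fingers":[10,10,10]}' >/dev/null && python3 ok.py &&
python3 -m crank '{"rotation":[[0,0,0],[0,0,0],[0,0,0]],"linear":[[0,0,0.0006],[0,0,0.0006],[0,0,0]],"fingers":[10,10,10]}' >/dev/null && python3 ok.py &&
python3 -m crank '{"rotation":[[0,0,0],[0,0,0],[0,0,0]],"linear":[[0,0,0.0006],[0,0,0.0006],[0,0,0]],"fingers":[10,10,10]}' >/dev/null && python3 ok.py &&
python3 -m crank '{"rotation":[[0,0,0],[0,0,0],[0,0,0]],"linear":[[0,0,0.0006],[0,0,0.0006],[0,0,0]],"fingers":[10,10,10]}' >/dev/null && python3 ok.py &&
python3 -m crank '{"rotation":[[0,0,0],[0,0,0],[0,0,0]],"linear":[[0,0,0.0006],[0,0,0.0006],[0,0,0]],"fingers":[10,10,10]}' >/dev/null && python3 ok.py &&
python3 -m crank '{"rotation":[[0,0,0],[0,0,0],[0,0,0]],"linear":[[0,0,0.0006],[0,0,0.0006],[0,0,0]],"fingers":[10,10,10]}' >/dev/null && python3 ok.py &&
python3 -m crank '{"rotation":[[0,0,0],[0,0,0],[0,0,0]],"linear":[[0,0,0.0006],[0,0,0.0006],[0,0,0]],"fingers":[10,10,10]}' >/dev/null && python3 ok.py &&
python3 -m crank '{"rotation":[[0,0,0],[0,0,0],[0,0,0]],"linear":[[0,0,0.0006],[0,0,0.0006],[0,0,0]],"fingers":[10,10,10]}' >/dev/null && python3 ok.py
```

```text
CHK -0.9 [ 528.3 -205.8  167.8]
CHK 0.8 [ 528.2 -205.8  166.6]
CHK 1.1 [ 528.1 -205.8  165.4]
CHK 0.6 [ 528.  -205.8  164.4]
CHK 1.8 [ 528.1 -205.8  163.4]
CHK 0.9 [ 528.1 -205.7  162.5]
CHK 0.9 [ 528.1 -205.7  161.5]
CHK 0.7 [ 528.  -205.7  160.5]
CHK 5.6 [ 528.4 -205.6  160.1]
```

Bottom felt at TCP z ≈ 160, a depth of about 17 mm, so hole a is the short one. Now I press gently.

```bash

python3 -m crank '{"rotation":[[0,0,0],[0,0,0]],"linear":[[0,0,0.0005],[0,0,0]],"fingers":[10,10]}' >/dev/null; python3 ok.py
```

```text
CHK 7.5 [ 528.7 -205.6  160.1]
```

```bash

python3 -m crank '{"rotation":[[0,0,0],[0,0,0],[0,0,0]],"linear":[[0,0,0.0005],[0,0,0.0005],[0,0,0]],"fingers":[10,10,10]}' >/dev/null; python3 ok.py;
```

```text
CHK 11.3 [ 529.1 -205.7  160. ]
```

```bash

python3 -m crank '{"rotation":[[0,0,0],[0,0,0],[0,0,0],[0,0,0],[0,0,0],[0,0,0]],"linear":[[0,0,0.0005],[0,0,0.0005],[0,0,0],[0,0,0],[0,0,0],[0,0,0]],"fingers":[10,10,10,10,10,10]}' >/dev/null; python3 ok.py
python3 - <<'E'
from h import *
s=ctrl.observe(); f=vision.grab_frame("wrist"); fs=vision.grab_frame("scene")
print(s["ee_rot"],s["contact_force"])
A=cv2.resize(f["color"][120:360,220:420],None,fx=2,fy=2)
B=cv2.resize(fs["color"][140:260,145:225],None,fx=4,fy=4)
cv2.imwrite("pics/w6.png",np.hstack([A,B])[:,:,::-1])
E
```

```text
CHK 15.2 [ 529.7 -205.7  159.9]
[3.14064895e+00 1.93836848e-03 6.23738155e-03] [-3.22498171  0.93869969 15.17273915]
```

View pics/w6.png

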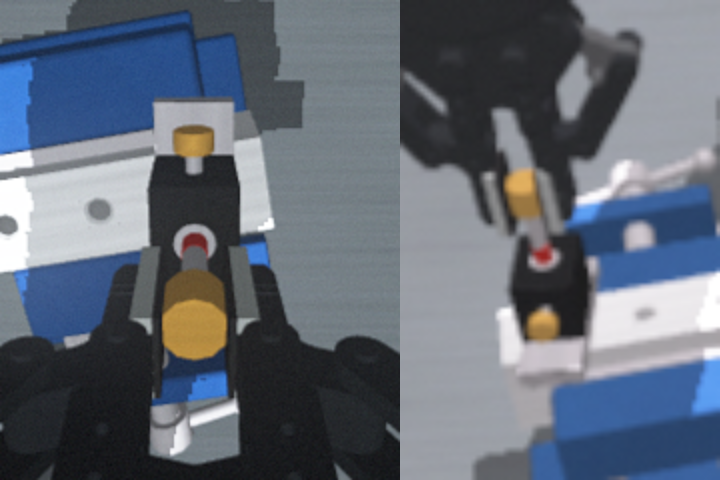

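With 15 N on it, red still shows above the head, and the foot looks flat on the face at hole a. I ease the load, hold briefly, then release.

```bash

python3 -m crank '{"rotation":[[0,0,0],[0,0,0],[0,0,0],[0,0,0],[0,0,0],[0,0,0]],"linear":[[0,0,-0.0006],[0,0,-0.0006],[0,0,0],[0,0,0],[0,0,0],[0,0,0]],"fingers":[10,10,10,10,10,10]}' >/dev/null; python3 ok.py
python3 -m crank '{"rotation":[[0,0,0],[0,0,0],[0,0,0],[0,0,0]],"linear":[[0,0,-0.0006],[0,0,-0.0006],[0,0,0],[0,0,0]],"fingers":[10,10,10,10]}' >/dev/null; python3 ok.py
```

```text
CHK 10.4 [ 529.2 -205.6  160. ]
CHK 6.9 [ 528.6 -205.6  160.1]
```

```bash

python3 -m crank '{"rotation":[[0,0,0],[0,0,0],[0,0,0],[0,0,0],[0,0,0],[0,0,0]],"linear":[[0,0,-0.0003],[0,0,0],[0,0,0],[0,0,0],[0,0,0],[0,0,0]],"fingers":[10,22,30,40,50,50]}' 20; python3 -m crank '{"rotation":[[0,0,0],[0,0,0],[0,0,0],[0,0,0],[0,0,0],[0,0,0],[0,0,0],[0,0,0]],"linear":[[0,0,-0.005],[0,0,-0.01],[0,0,-0.02],[0,0,-0.03],[0,0,-0.03],[0,0,0],[0,0,0],[0,0,0]],"fingers":[50,50,50,50,50,50,50,50]}' 
python3 - <<'E'
from h import *
s=ctrl.observe(); f=vision.grab_frame("wrist"); fs=vision.grab_frame("scene")
A=cv2.resize(f["color"][60:300,220:420],None,fx=2,fy=2)
B=cv2.resize(fs["color"][140:260,145:225],None,fx=4,fy=4)
cv2.imwrite("pics/w7.png",np.hstack([A,B])[:,:,::-1])
E
```

```text
time_s: 31.9
tcp_pos: [528.0, -205.5, 159.6]
ee_rot: [-3.141, -0.002, 0.001]
contact_force: [-0.8, -0.2, 0.1]
finger_gap: 42.6
gripper_force: 0.0
time_s: 32.7
tcp_pos: [527.7, -205.5, 235.4]
ee_rot: [-3.141, -0.002, 0.001]
contact_force: [-0.0, -0.2, 0.1]
finger_gap: 42.9
gripper_force: 0.0
```

View pics/w7.png

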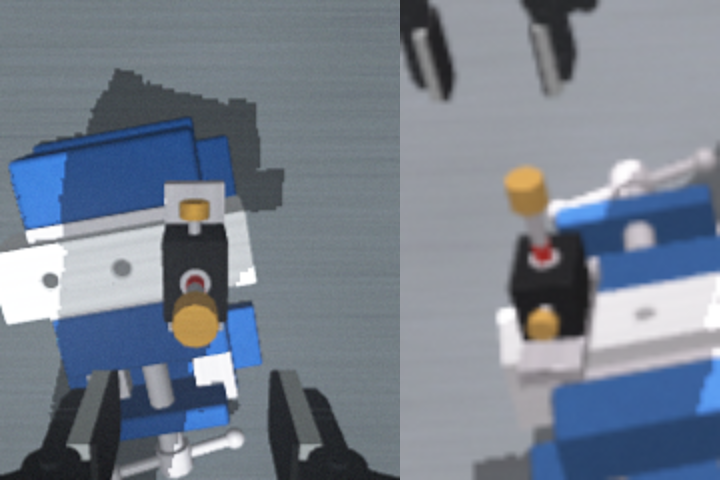

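The gauge stands upright and released in hole a with red showing, and the gripper is clear above it.

```bash
python3 -c "
from bench import ctrl
print(ctrl.job_done())"
```

```text
the job is handed in; nothing more can be done
None
```

Hole a is the short one, about 17 mm deep by feel; b and c both ran past 27 mm. The gauge stands released in hole a, pressed to about 15 N with red showing, and I handed the job in at about 33 s; no verdict came back.

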